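# Weigh the tub at the back of the ink tray

### The job

Weigh the low, wide tub at the back of the steel tray: first clear the tall jar, tin and can that hem it in onto the bare plywood board, and with all three standing there, lift the tub out and set it gently in the middle of the scale's pan. Only then put the jar, tin and can back in the tray, each on the very spot where it stood at the start. Leave the tub on the scale, keep everything upright, and do not disturb the two small things (brass-lidded pot and cardboard carton) in the tray's front corners.

Things in the scene. Friction and masses are not known exactly. Their poses are not given: they have to be found in the camera images.
- jar: tall round grey plastic jar with a black lid, 53 mm diameter straight from foot to top, 118 mm high, about 0.26 kg; origin at the centre of its underside, z up
- tin: tall square bare-metal tin, 50 x 50 mm, body 98 mm high, plus a 14 mm high, 24 mm wide black screw cap off-centre on top (112 mm in all), about 0.26 kg; origin at the centre of its underside, z up, x and y normal to its flat sides
- can: tall round metal can with a paper band, 60 mm diameter, 104 mm high, about 0.28 kg; origin at the centre of its underside, z up
- tub: the low white lidded tub to be weighed: 60 mm diameter up to 36 mm height, then a 62 mm lid, 45 mm high in all, about 0.16 kg; stands at the back centre of the tray; origin at the centre of its underside, z up
- pot: small round white pot with a brass lid, 40 mm diameter, 41 mm high; stands loose in a front corner of the tray, not to be disturbed; origin at the centre of its underside
- carton: small square cardboard carton, 36 x 36 x 30 mm high; stands loose in the other front corner of the tray, not to be disturbed; origin at the centre of its underside
- tray: fixed low steel tray, 170 mm (x) by 270 mm (y), floor 6 mm thick; rim 12 mm high, back wall (+x edge) 30 mm, walls 4 mm thick; flat dark 66 mm discs mark the standing places, in tray axes: tub (45, 0) mm, tall containers (18, 66), (18, -66) and (-32, 0) mm, shuffled among them; origin at the centre of its underside, x towards the back wall, away from the robot
- board: fixed bare plywood board for setting things aside, 200 mm (x) by 190 mm (y), 12 mm thick, beside the tray on the left or the right; origin at the centre of its underside
- scale: fixed grey bench scale, 180 mm (x) by 160 mm (y), housing 34 mm high, on the other side of the tray from the board; origin at the centre of its underside
- scale_pan (a point): centre of the upper face of the scale's round aluminium pan, 124 mm diameter, 48 mm above the table; the pan does not move

How it is judged:
On the way, in this order (a step that is already met when the one before it is completed fails the run):
1. the jar, tin and can all stand upright and released on the plywood board, their centres well (15 mm) inside its edges (angle between each of jar, tin, can's own z axis and vertical below 0.12 rad and linear speed of each of jar, tin, can below 0.03 m/s and contact force between the fingers and jar below 0.2 N and x of jar in the frame of board between -0.085 and 0.085 m and y of jar in the frame of board between -0.08 and 0.08 m and z of jar in the frame of board between 0.006 and 0.018 m and contact force between the fingers and tin below 0.2 N and x of tin in the frame of board between -0.085 and 0.085 m and y of tin in the frame of board between -0.08 and 0.08 m and z of tin in the frame of board between 0.006 and 0.018 m and contact force between the fingers and can below 0.2 N and x of can in the frame of board between -0.085 and 0.085 m and y of can in the frame of board between -0.08 and 0.08 m and z of can in the frame of board between 0.006 and 0.018 m), for 0.2 s.
2. the tub stands released in the middle of the scale's pan while the jar, tin and can are still on the board (all of step 1 and angle between tub's own z axis and vertical below 0.12 rad and linear speed of tub below 0.03 m/s and contact force between the fingers and tub below 0.2 N and horizontal distance between tub and scale_pan below 0.015 m and z of tub in the frame of scale_pan between -0.006 and 0.006 m), for 0.2 s.
At the end, for the whole second after the job is handed in: Tub upright on the scale's pan, within 15 mm of its centre; jar, tin and can upright in the tray, each within 15 mm of where it stood at the start; pot and carton within 15 mm of where they were; everything moved is released and at rest (angle between each of tub, jar, tin, can's own z axis and vertical below 0.12 rad and linear speed of each of tub, jar, tin, can below 0.03 m/s and contact force between the fingers and tub below 0.2 N and horizontal distance between tub and scale_pan below 0.015 m and z of tub in the frame of scale_pan between -0.006 and 0.006 m and contact force between the fingers and jar below 0.2 N and distance of each of jar, tin, can, pot, carton from where it was at the start of the episode below 0.015 m and contact force between the fingers and tin below 0.2 N and contact force between the fingers and can below 0.2 N); the robot touches nothing.
It fails at once if a container is tipped by more than about 30 degrees (angle between any of jar, tin, can, tub, pot, carton's own z axis and vertical above 0.5 rad).
It fails at once if the tub is slammed or pressed onto the scale with more than 60 N (contact force between tub and scale above 60 N).
It fails at once if the pot or the carton is shoved more than 15 mm (distance of any of pot, carton from where it was at the start of the episode above 0.015 m).
It also fails if it takes over 144 s, if anything falls off the work surface, if the arm or the gripper's body presses on something with over 40 N, if the wrist force passes 120 N, or if a joint passes its speed limit or range.

### The arm

A 6-joint arm with a two-finger parallel gripper is mounted at the origin on the work surface. World frame = base frame: x ahead of the robot, y to its left, z up, the work surface at z = 0. Lengths are in m, angles in rad, forces in N, time in s.
With the tool pointing down it reaches from about 0.4 to 0.825 m from the base axis. Payload 7 kg.
Tool frame: the origin (TCP) lies at the very end of the fingers, on their centre line; the grasp point (between the pads) lies env.grip_point_offset behind it (env.grip_point_offset is the distance from the TCP to the grasp point, in m); z points along the fingers, y is the line along which they close (so a half turn about z gives the same grasp; the last joint's range is limited). The gripper opens to 85 mm and grips with 20 to 120 N. Pads are 22 mm wide; open, the fingers measure 114 mm over their backs; the gripper's body (76 mm by 85 mm) begins 54 mm behind the grasp point. The pads swing forward as they close: fully open they stand 13 mm farther back than shut.
Start: joints at [1.416, 0.359, 0.012, 0, -1.224, -0.288], TCP at [0.289, 0.61, 0.231] pointing down, gripper open.
Joint ranges: [-3.07, 3.07], [-1.43, 2.12], [-1.02, 1.25], [-3.03, 1.67], [-3.05, -0], [-3.03, 3.03]. Speed limits (rad/s): [2.39, 2.39, 3.01, 3.14, 3.14, 3.14].

### API

Orientations are given as a unit quaternion [w, x, y, z].
In Python, from workcell import telemetry, optics, env gives the robot as it stands.
- The arm moves only by the tool apply_moves, never from a script. Its argument "plan" is one flat list of numbers, 6 for each row, row after row: the shift along the tool's x, y, z in mm, then the turn, a rotation vector about the tool's x, y, z in rad. A call has 1 to 10 rows; each row shifts and turns the commanded pose from where the row before left it, along the tool's axes as they then stand; what a row does not reach is not made up. A row lasts 1/8 s, in which the tool goes at most 62.5 mm and 10.7 degrees, less where a joint would pass 70% of its speed; a pose out of reach is approached as far as the arm can. A call is refused whole if a number of a shift passes 62.5 or a number of a turn 0.188, either way. A call with a gripper value outside its range is refused whole. "gripper" is the opening, from -1 (shut) to 1 (fully open), set as the call begins (left out, the last holds). The fingers move at their own pace and stop on an object; the grip force is fixed at half the most. Time passes only in rows, so rows that do not move let the fingers close. It gives the time, the measured TCP pose, the force, the opening and the grip force at its end, in the units of the state.
- telemetry.sense(): the state, without advancing time (a new reading comes with each control period).
- optics.camera(name): name is "side" or "top"; returns a dict with "frame" (420x560x3 uint8, blue, green, red), "fx", "fy", "cx", "cy" (pixels), "k1" (the pictures are not rectified: a ray, as slopes to the right and down, at radius r is drawn at 1 + k1 r^2 times it, then the intrinsics apply), "R" (3x3) and "t" (3): a world point X has camera coordinates R X + t. Camera axes: x right, y down, z forward; pixel columns grow to the right and rows downward; lengths in m; the calibration is good to about 2 mm. A picture is of the moment at which its call begins. There is no depth.
- env.hand_in(): hands the job in; it is judged then, once.
The state is a dict: "clock": time; "qpos": joint angles; "joint_vel": joint speeds; "effort": joint torques, N m; "tcp_pos": TCP position; "orientation": TCP orientation; "contact_force": force on the tool from outside, world axes, zero at the start; "torque": the same for the moment, N m; "gripper_width": finger opening in m; "grip_force": force on a finger pad.
Only numpy, scipy, OpenCV 4.12 (cv2) and the standard library are available. Lean on these libraries where they do the work, as an engineer would, in place of code of your own. Each camera call takes 0.05 s, during which the arm holds its last target. There are 200 camera calls.

## Working session

There is one attempt and no reset: what is moved stays moved. The work goes in short steps, Python scripts to look and compute and a tool call to move; the robot and the scene stay as the last step left them, time stands still between calls to the robot, and variables do not carry over. Pictures are saved under pics/ and viewed, at most 14 in all, crops included, and the job is handed in when it is done.

Besides the shell and the picture viewer there is one more tool, called after "Emit:" as name(argument=value, ...) on one line, values as JSON. apply_moves: Moves the arm, as the interface text tells. Its arguments: {"type":"object","properties":{"plan":{"type":"array"},"gripper":{"type":"number"}},"required":["plan"]}

```bash
mkdir -p pics; ls; python3 - <<'E'
from workcell import telemetry, optics, env
import cv2,numpy as np
s=telemetry.sense()
for k in s: print(k,np.round(s[k],4))
print(env.grip_point_offset)
for n in("top","side"):
    c=optics.camera(n); cv2.imwrite(f"pics/{n}0.png",c["frame"])
    print(n,{k:np.round(c[k],4).tolist() for k in c if k!="frame"}, (-np.array(c["R"]).T@np.array(c["t"])).round(3))
E
```

```text
pics
clock 0.0
qpos [ 1.4161e+00  3.5940e-01  1.1100e-02 -3.0000e-04 -1.2241e+00 -2.8810e-01]
joint_vel [ 0.0005 -0.0006  0.001   0.0003 -0.0009 -0.0011]
effort [ 1.40000e-03 -5.83321e+01  2.93413e+01  6.93640e+00 -5.90000e-03
  0.00000e+00]
tcp_pos [0.2891 0.6094 0.2304]
orientation [ 8.000e-04  9.756e-01 -2.197e-01 -1.000e-04]
contact_force [ 0.2906 -0.9809 -0.3711]
torque [-0.0283  0.0221 -0.031 ]
grip_force 0.0
gripper_width 0.0854
0.0187
top {'fx': 485.1761, 'fy': 485.1761, 'cx': 280.4934, 'cy': 206.9853, 'k1': 0.0064, 'R': [[-0.0738, -0.9973, -0.003], [-0.9761, 0.0728, -0.2048], [0.2045, -0.0122, -0.9788]], 't': [0.0263, 0.5762, 1.0801]} [ 0.344 -0.003  1.175]
side {'fx': 447.2664, 'fy': 447.2664, 'cx': 277.505, 'cy': 207.7237, 'k1': -0.1125, 'R': [[0.9868, -0.1621, 0.0045], [-0.103, -0.6478, -0.7548], [0.1252, 0.7443, -0.656]], 't': [-0.5565, 0.1231, 0.9706]} [ 0.44  -0.733  0.732]
```

View pics/top0.png

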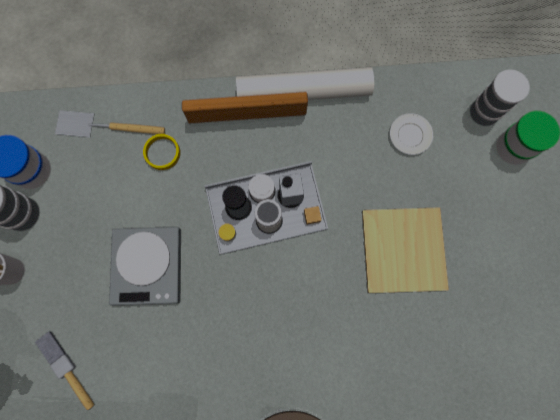

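View pics/side0.png

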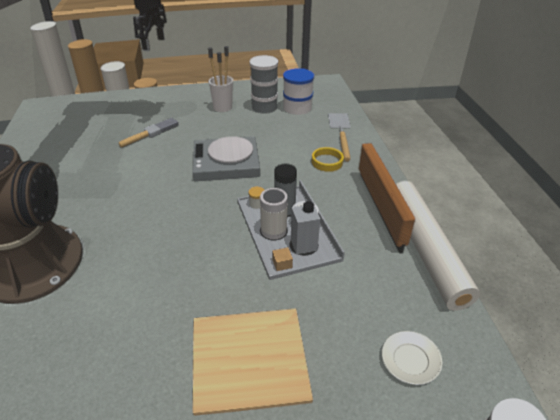

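Top view: scale is on the left (pan ~(143,258)) and board on the right (~(405,250)). The tray is at ~(266,208), with jar (237,200), can (268,215), tin (291,190), tub (262,186), pot (227,232) and carton (313,215). I'll zoom in next.

```bash
cat > h.py <<'E'
from workcell import telemetry, optics, env
import cv2,numpy as np
def K(c): return np.array([[c["fx"],0,c["cx"]],[0,c["fy"],c["cy"]],[0,0,1.]])
def ray(c,uv,z):
    "pixel -> world point on plane z"
    d=np.array([c["k1"],0,0,0.])
    p=cv2.undistortPoints(np.array(uv,float).reshape(-1,1,2),K(c),d).reshape(-1,2)
    R=np.array(c["R"]);o=-R.T@np.array(c["t"])
    v=np.c_[p,np.ones(len(p))]@R
    return o+v*((z-o[2])/v[:,2])[:,None]
def proj(c,X):
    R=np.array(c["R"]);r,_=cv2.Rodrigues(R)
    return cv2.projectPoints(np.array(X,float).reshape(-1,1,3),r,np.array(c["t"],float),K(c),np.array([c["k1"],0,0,0.]))[0].reshape(-1,2)
E
python3 - <<'E'
import cv2
t=cv2.imread("pics/top0.png");s=cv2.imread("pics/side0.png")
cv2.imwrite("pics/tz.png",cv2.resize(t[155:260,198:338],None,fx=5.5,fy=5.5,interpolation=cv2.INTER_CUBIC))
cv2.imwrite("pics/sz.png",cv2.resize(s[155:280,230:350],None,fx=4.8,fy=4.8,interpolation=cv2.INTER_CUBIC))
# masks: wood board, pan
import numpy as np
h=cv2.cvtColor(t,cv2.COLOR_BGR2HSV)
m=cv2.inRange(h,(12,70,120),(32,255,255)); n,l,st,ce=cv2.connectedComponentsWithStats(m)
for i in range(1,n):
    if st[i,4]>60: print(st[i],ce[i])
m2=(l==1+np.argmax(st[1:,4])).astype('uint8'); print(cv2.minAreaRect(cv2.findContours(m2,0,2)[0][0]), )
p=t[225:290,112:176]; g=cv2.cvtColor(p,6); _,b=cv2.threshold(g,0,255,8); cs=max(cv2.findContours(b,0,1)[0],key=cv2.contourArea); print(cv2.fitEllipse(cs),"+112,225")
E
```

```text
[ 183   92  124   18 1008] [238.92460317 100.25099206]
[109 123  70  45 617] [147.70664506 138.08265802]
[304 206  17  17 205] [312.48780488 213.97073171]
[ 363  208   85   85 6460] [404.54241486 250.16486068]
[218 223  17  17 218] [226.29357798 231.29816514]
[ 64 372  28  38 313] [ 77.70607029 390.15654952]
((405.0401916503906, 249.884521484375), (83.41387176513672, 81.09808349609375), 87.39744567871094)
((30.094196319580078, 32.938995361328125), (50.41560363769531, 53.68918991088867), 46.15245056152344) +112,225
```

View pics/tz.png

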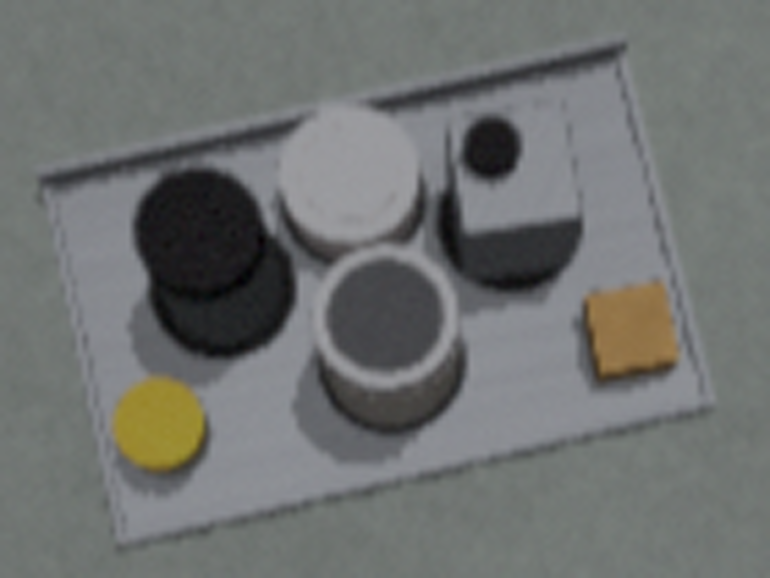

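View pics/sz.png

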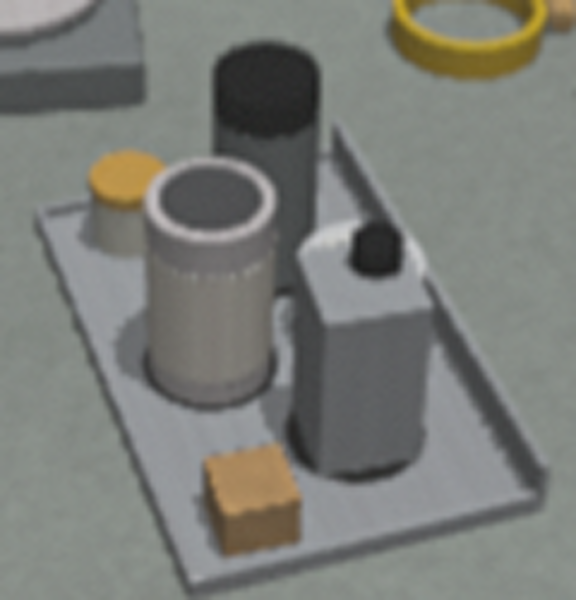

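The crops show all objects clearly. Jar lid centre is ~(199,232) in the zoom, can rim (387,314), tub lid (350,171), and tin top corners ~(449,108),(568,98),(581,217),(460,235). Next I convert these to world positions.

```bash
cat > m.py <<'E'
from h import *
c=optics.camera("top");s=optics.camera("side")
T=lambda *p:[((u+.5)/5.5-.5+198,(v+.5)/5.5-.5+155) for u,v in p]
S=lambda *p:[((u+.5)/4.8-.5+230,(v+.5)/4.8-.5+155) for u,v in p]
mm=lambda n,a:print(n,(a*1000).round(1).tolist())
mm("trayfront L,R",ray(c,T((120,547),(714,405)),.012)[:,:2])
mm("trayback L,R",ray(c,T((38,172),(625,43)),.030)[:,:2])
f=ray(c,T((120,547),(714,405)),.012)[:,:2];b=ray(c,T((38,172),(625,43)),.030)[:,:2]
d=f[0]-f[1]+b[0]-b[1];yaw=np.arctan2(-d[0],d[1]);cen=(f.sum(0)+b.sum(0))/4
print("tray",cen*1000,np.degrees(yaw))
Rz=np.array([[np.cos(yaw),-np.sin(yaw)],[np.sin(yaw),np.cos(yaw)]])
P={}
for n,p,z in[("jar",(199,232),.124),("can",(387,314),.110),("tub",(350.5,171),.051),("pot",(159,424),.047),("cap",(491,147),.118)]:
    P[n]=ray(c,T(p),z)[0,:2]
q=ray(c,T((449,108),(568,98),(581,217),(460,235)),.104)[:,:2];mm("tincorners",q);P["tin"]=q.mean(0)
e=q[0]-q[1]+q[3]-q[2];print("tin yaw",np.degrees(np.arctan2(-e[0],e[1])))
e=q[0]-q[3]+q[1]-q[2];print("tin yaw",np.degrees(np.arctan2(e[1],e[0])))
q=ray(c,T((585,296),(664,284),(678,360),(600,378)),.036)[:,:2];P["carton"]=q.mean(0)
for n in P: print(n,(P[n]*1000).round(1),"tray frame",((P[n]-cen)@Rz*1000).round(1))
# side
for n,p,z in[("jar",(266,88),.124),("can",(211,205),.110),("cap",(377,236),.118)]: pass
mm("side can rim",ray(s,S((211,203)),.110)[:,:2])
mm("side jar lid",ray(s,S((266,83)),.124)[:,:2])
mm("pan",ray(c,[(142.1,257.9)],.048)[:,:2])
mm("pan side",ray(s,[(230.5,150)],.048)[:,:2])
mm("board",ray(c,[(405.04,249.9),(363,209),(441,207.5),(447.5,290.5),(368,293)],.012)[:,:2])
E
python3 m.py
```

```text
trayfront L,R [[482.3, 137.7], [525.6, -126.7]]
trayback L,R [[648.9, 163.8], [688.8, -100.5]]
tray [586.41443589  18.57882145] 8.935557306195392
tincorners [[643.9, -18.7], [644.5, -68.4], [593.4, -69.6], [589.5, -19.2]]
tin yaw 2.5672320820445806
tin yaw 0.9261510618461478
jar [594.   86.2] tray frame [18.  65.6]
can [557.5  12.9] tray frame [-29.5  -1.1]
tub [633.7  25.3] tray frame [47.7 -0.7]
pot [529.5 114.3] tray frame [-41.3 103.4]
cap [622.2 -34.4] tray frame [ 27.1 -57.9]
tin [617.8 -44. ] tray frame [ 21.3 -66.7]
carton [557.6 -91.6] tray frame [ -45.6 -104.4]
side can rim [[556.4, 9.9]]
side jar lid [[593.6, 77.6]]
pan [[482.4, 312.9]]
pan side [[482.6, 302.0]]
board [[459.3, -307.7], [566.5, -217.9], [556.1, -408.3], [356.4, -395.2], [364.4, -207.7]]
```

Emit:
apply_moves(plan=[0,0,0,0,0,-0.148,0,0,0,0,0,-0.148,0,0,0,0,0,-0.147,23,46,0,0,0,0,23,46,0,0,0,0,23,46,0,0,0,0,23,46,0,0,0,0,23,46,0,0,0,0,23,46,0,0,0,0,23,46,0,0,0,0], gripper=1)

```text
clock: 1.45
tcp_pos: [0.4507, 0.2863, 0.2314]
orientation: [-0.0, 1.0, 0.0, 0.0]
contact_force: [-0.2, 0.2, -0.0]
gripper_width: 0.0856
grip_force: 0.0
```

```bash
python3 - <<'E'
from h import *
s=optics.camera("side");f=s["frame"][130:172,200:262];g=cv2.cvtColor(f,6);_,b=cv2.threshold(g,0,255,8)
k=max(cv2.findContours(b,0,1)[0],key=cv2.contourArea);e=cv2.fitEllipse(cv2.convexHull(k));print(e)
print(ray(s,[(e[0][0]+200,e[0][1]+130)],.048)*1000)
t=telemetry.sense();print(t["tcp_pos"],t["orientation"],t["qpos"])
E
```

```text
((30.31031036376953, 18.297454833984375), (25.184017181396484, 43.516021728515625), 85.99669647216797)
[[482.73461896 310.57283713  48.        ]]
[0.45175602 0.28216255 0.23140189] [ 5.90690540e-04  9.99999614e-01 -6.18351623e-04 -2.03859894e-04] [ 9.26963935e-01  1.24782616e-01 -3.00080494e-01  4.19391728e-04
 -1.14712310e+00  6.42423043e-01]
```

Emit:
apply_moves(plan=[24,47,0,0,0,0,24,47,0,0,0,0,24,47,10,0,0,0,24,47,15,0,0,0,24,47,15,0,0,0,24,47,15,0,0,0,23,46,15,0,0,0,0,0,10,0,0,0,0,0,0,0,0,0,0,0,0,0,0,0])

```text
clock: 2.75
tcp_pos: [0.6174, -0.0392, 0.1519]
orientation: [-0.0, 1.0, 0.001, 0.0]
contact_force: [0.6, -0.6, 0.1]
gripper_width: 0.0853
grip_force: 0.0
```

Emit:
apply_moves(plan=[0,4.5,10,0,0,0,0,0,20,0,0,0,0,0,20,0,0,0,0,0,20,0,0,0,0,0,15,0,0,0,0,0,0,0,0,0])

```text
clock: 3.5
tcp_pos: [0.6166, -0.0444, 0.0652]
orientation: [0.0, 1.0, 0.0, -0.001]
contact_force: [-0.7, 0.1, 0.8]
gripper_width: 0.0853
grip_force: 0.0
```

```bash
python3 - <<'E'
from h import *
s=optics.camera("side");t=optics.camera("top")
a=cv2.resize(s["frame"][100:280,200:380],(600,600));b=cv2.resize(t["frame"][140:260,200:340],None,fx=4,fy=4)
cv2.imwrite("pics/a1.png",cv2.resize(s["frame"][100:290,200:390],(400,400)));cv2.imwrite("pics/b1.png",b)
cv2.imwrite("pics/ab1.png",np.hstack([cv2.resize(s["frame"][100:290,200:390],(400,400)),cv2.resize(t["frame"][140:270,200:330],(400,400))]))
print(telemetry.sense()["tcp_pos"])
E
```

```text
[ 0.61774292 -0.04437585  0.06678772]
```

View pics/ab1.png

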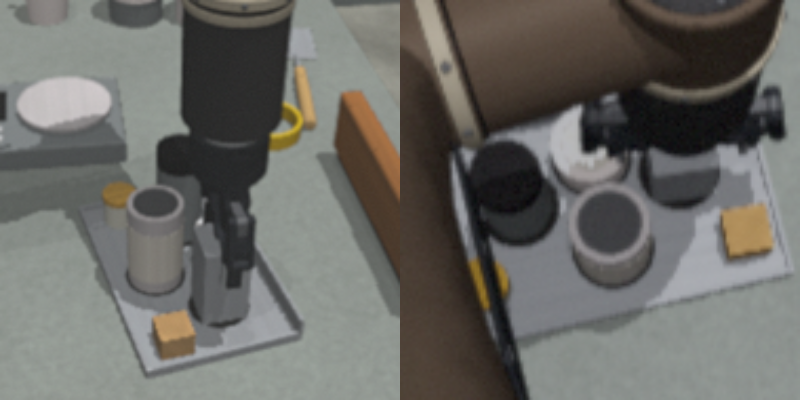

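The picture shows the fingers straddling the tin, clear of its neighbours.

Emit:
apply_moves(plan=[0,0,0,0,0,0,0,0,0,0,0,0,0,0,0,0,0,0,0,0,0,0,0,0,0,0,0,0,0,0,0,0,0,0,0,0], gripper=-1)

```text
clock: 4.35
tcp_pos: [0.6181, -0.0444, 0.0674]
orientation: [-0.0, 1.0, 0.0, 0.001]
contact_force: [-0.1, 0.4, 5.5]
gripper_width: 0.0506
grip_force: 60.8
```

Emit:
apply_moves(plan=[0,0,-5,0,0,0,0,0,-15,0,0,0,0,0,-25,0,0,0,0,0,-25,0,0,0,0,0,-25,0,0,0,0,0,-25,0,0,0,0,0,-15,0,0,0,0,0,-10,0,0,0,0,0,0,0,0,0])

```text
clock: 5.48
tcp_pos: [0.6175, -0.0445, 0.2117]
orientation: [-0.0, 1.0, 0.0, 0.0]
contact_force: [-0.0, 0.5, -2.2]
gripper_width: 0.0502
grip_force: 60.7
```

Emit:
apply_moves(plan=[-5,15,0,0,0,0,-12,32,0,0,0,0,-16,42,0,0,0,0,-16,42,0,0,0,0,-16,42,0,0,0,0,-14,37,0,0,0,0,-9,25,0,0,0,0,-3.5,10,0,0,0,0,0,0,0,0,0,0])

```text
clock: 6.6
tcp_pos: [0.5252, -0.2901, 0.2106]
orientation: [-0.0, 1.0, -0.001, -0.001]
contact_force: [0.5, 0.0, -1.3]
gripper_width: 0.0501
grip_force: 60.9
```

Emit:
apply_moves(plan=[0,0,15,0,0,0,0,0,30,0,0,0,0,0,35,0,0,0,0,0,25,0,0,0,0,0,15,0,0,0,0,0,9,0,0,0,0,0,5,0,0,0,0,0,3,0,0,0,0,0,0,0,0,0])

```text
clock: 7.72
tcp_pos: [0.5261, -0.2897, 0.0747]
orientation: [0.0, 1.0, 0.0, 0.0]
contact_force: [-0.2, -0.3, -2.0]
gripper_width: 0.0504
grip_force: 60.9
```

Emit:
apply_moves(plan=[0,0,1,0,0,0,0,0,0,0,0,0])

```text
clock: 7.98
tcp_pos: [0.526, -0.2896, 0.0735]
orientation: [0.0, 1.0, 0.0, 0.0]
contact_force: [-0.4, -0.5, -1.7]
gripper_width: 0.0503
grip_force: 60.9
```

Emit:
apply_moves(plan=[0,0,0,0,0,0,0,0,0,0,0,0,0,0,0,0,0,0,0,0,0,0,0,0,0,0,-15,0,0,0,0,0,-30,0,0,0,0,0,-30,0,0,0,0,0,-20,0,0,0,0,0,0,0,0,0], gripper=1)

```text
clock: 9.1
tcp_pos: [0.5271, -0.29, 0.1712]
orientation: [0.001, 1.0, 0.0, 0.002]
contact_force: [0.3, 0.9, 0.4]
gripper_width: 0.0853
grip_force: 0.0
```

Emit:
apply_moves(plan=[2,-15,0,0,0,0,4,-40,0,0,0,0,5,-55,0,0,0,0,5,-55,0,0,0,0,5,-55,0,0,0,0,5,-45,0,0,0,0,4,-27,0,0,0,0,1,-10,0,0,0,0,0,0,15,0,0,0,0,0,0,0,0,0], gripper=0.78)

```text
clock: 10.35
tcp_pos: [0.5553, 0.0115, 0.1513]
orientation: [0.0, 1.0, -0.0, -0.002]
contact_force: [-0.7, -0.2, -1.0]
gripper_width: 0.076
grip_force: 0.0
```

```bash
python3 -c "
from h import *
t=telemetry.sense();print(t['tcp_pos'],t['orientation'],t['gripper_width'])"
```

```text
[0.55529664 0.0115065  0.15125827] [ 4.24371217e-04  9.99998266e-01 -3.40721541e-04 -1.78116632e-03] 0.07595567745364197
```

Emit:
apply_moves(plan=[1,0,10,0,0,0,0,0,20,0,0,0,0,0,25,0,0,0,0,0,20,0,0,0,0,0,11,0,0,0,0,0,0,0,0,0,0,0,0,0,0,0])

```text
clock: 11.22
tcp_pos: [0.5584, 0.0124, 0.0679]
orientation: [-0.0, 1.0, 0.0, 0.0]
contact_force: [0.3, -0.5, 0.2]
gripper_width: 0.0759
grip_force: 0.0
```

Emit:
apply_moves(plan=[0,0,0,0,0,0,0,0,0,0,0,0,0,0,0,0,0,0,0,0,0,0,0,0,0,0,0,0,0,0,0,0,0,0,0,0], gripper=-1)

```text
clock: 11.98
tcp_pos: [0.5585, 0.0126, 0.0684]
orientation: [-0.0, 1.0, 0.0, 0.001]
contact_force: [-1.5, 1.3, 6.1]
gripper_width: 0.0588
grip_force: 63.8
```

Emit:
apply_moves(plan=[0,0,-5,0,0,0,0,0,-15,0,0,0,0,0,-25,0,0,0,0,0,-25,0,0,0,0,0,-25,0,0,0,0,0,-25,0,0,0,0,0,-15,0,0,0,0,0,-10,0,0,0,0,0,0,0,0,0])

```text
clock: 13.1
tcp_pos: [0.5579, 0.0125, 0.2126]
orientation: [-0.0, 1.0, 0.0, 0.0]
contact_force: [0.1, 0.5, -2.2]
gripper_width: 0.0587
grip_force: 65.2
```

Emit:
apply_moves(plan=[-5,15,0,0,0,0,-10,35,0,0,0,0,-15,50,0,0,0,0,-15,52,0,0,0,0,-15,52,0,0,0,0,-14,50,0,0,0,0,-12,43,0,0,0,0,-8,28,0,0,0,0,-3,12,0,0,0,0,0,0,0,0,0,0])

```text
clock: 14.35
tcp_pos: [0.4601, -0.3251, 0.2115]
orientation: [-0.0, 1.0, -0.001, -0.001]
contact_force: [-0.7, 0.6, -3.3]
gripper_width: 0.0588
grip_force: 65.7
```

Emit:
apply_moves(plan=[0,0,15,0,0,0,0,0,30,0,0,0,0,0,35,0,0,0,0,0,25,0,0,0,0,0,15,0,0,0,0,0,9,0,0,0,0,0,5,0,0,0,0,0,3,0,0,0,0,0,1,0,0,0,0,0,0,0,0,0])

```text
clock: 15.6
tcp_pos: [0.4611, -0.3247, 0.0747]
orientation: [0.0, 1.0, 0.0, 0.0]
contact_force: [-0.1, 0.4, -3.9]
gripper_width: 0.059
grip_force: 65.7
```

Emit:
apply_moves(plan=[0,0,0.5,0,0,0,0,0,0,0,0,0,0,0,0,0,0,0,0,0,0,0,0,0,0,0,-15,0,0,0,0,0,-30,0,0,0,0,0,-30,0,0,0,0,0,-20,0,0,0,0,0,0,0,0,0], gripper=1)

```text
clock: 16.73
tcp_pos: [0.4621, -0.3251, 0.1716]
orientation: [0.001, 1.0, 0.0, 0.002]
contact_force: [-0.7, 0.4, 0.1]
gripper_width: 0.0856
grip_force: 0.0
```

Emit:
apply_moves(plan=[5,-15,0,0,0,0,12,-40,0,0,0,0,18,-55,0,0,0,0,18,-55,0,0,0,0,18,-55,0,0,0,0,18,-55,0,0,0,0,18,-55,0,0,0,0,14,-43,0,0,0,0,9,-27,0,0,0,0,3,-11,0,0,0,0])

```text
clock: 17.98
tcp_pos: [0.5936, 0.0881, 0.168]
orientation: [0.0, 1.0, 0.001, -0.001]
contact_force: [0.2, -0.1, -0.8]
gripper_width: 0.0854
grip_force: 0.0
```

Emit:
apply_moves(plan=[0,0,15,0,0,0,0,0,0,0,0,0])

```text
clock: 18.23
tcp_pos: [0.5923, 0.0851, 0.1518]
orientation: [0.001, 1.0, -0.001, -0.002]
contact_force: [-0.9, 0.1, 0.6]
gripper_width: 0.085
grip_force: 0.0
```

Emit:
apply_moves(plan=[0,1.5,10,0,0,0,0,0,20,0,0,0,0,0,25,0,0,0,0,0,20,0,0,0,0,0,11,0,0,0,0,0,0,0,0,0,0,0,0,0,0,0])

```text
clock: 19.1
tcp_pos: [0.5944, 0.0849, 0.0686]
orientation: [-0.0, 1.0, 0.0, 0.001]
contact_force: [0.2, 0.8, -0.1]
gripper_width: 0.0852
grip_force: 0.0
```

Emit:
apply_moves(plan=[0,0,0,0,0,0,0,0,0,0,0,0,0,0,0,0,0,0,0,0,0,0,0,0,0,0,0,0,0,0,0,0,0,0,0,0], gripper=-1)

```text
clock: 19.85
tcp_pos: [0.5944, 0.0854, 0.0687]
orientation: [-0.0, 1.0, 0.0, 0.001]
contact_force: [-1.6, 2.3, 5.9]
gripper_width: 0.052
grip_force: 57.2
```

Emit:
apply_moves(plan=[0,0,-5,0,0,0,0,0,-15,0,0,0,0,0,-25,0,0,0,0,0,-25,0,0,0,0,0,-25,0,0,0,0,0,-25,0,0,0,0,0,-15,0,0,0,0,0,-10,0,0,0,0,0,0,0,0,0])

```text
clock: 20.98
tcp_pos: [0.5939, 0.085, 0.2132]
orientation: [-0.0, 1.0, 0.0, 0.0]
contact_force: [-0.4, 0.1, -2.6]
gripper_width: 0.0521
grip_force: 58.2
```

Emit:
apply_moves(plan=[-8,15,0,0,0,0,-18,35,0,0,0,0,-28,52,0,0,0,0,-28,52,0,0,0,0,-28,53,0,0,0,0,-28,53,0,0,0,0,-26,50,0,0,0,0,-20,40,0,0,0,0,-10,18,0,0,0,0,-4,7,0,0,0,0])

```text
clock: 22.22
tcp_pos: [0.3941, -0.2911, 0.212]
orientation: [-0.0, 1.0, -0.001, -0.001]
contact_force: [0.9, 0.3, -0.6]
gripper_width: 0.0518
grip_force: 58.5
```

Emit:
apply_moves(plan=[0,0,15,0,0,0,0,0,30,0,0,0,0,0,35,0,0,0,0,0,25,0,0,0,0,0,15,0,0,0,0,0,9,0,0,0,0,0,5,0,0,0,0,0,3,0,0,0,0,0,1,0,0,0,0,0,0,0,0,0])

```text
clock: 23.48
tcp_pos: [0.3961, -0.2902, 0.0751]
orientation: [0.0, 1.0, 0.0, 0.0]
contact_force: [0.6, 0.4, -2.4]
gripper_width: 0.0522
grip_force: 58.5
```

Emit:
apply_moves(plan=[0,0,0.5,0,0,0,0,0,0,0,0,0,0,0,0,0,0,0,0,0,0,0,0,0,0,0,-15,0,0,0,0,0,-30,0,0,0,0,0,-30,0,0,0,0,0,-20,0,0,0,0,0,0,0,0,0], gripper=1)

```text
clock: 24.6
tcp_pos: [0.3969, -0.2904, 0.1709]
orientation: [0.001, 1.0, 0.0, 0.002]
contact_force: [-0.4, 0.0, -1.0]
gripper_width: 0.0857
grip_force: 0.0
```

```bash
python3 - <<'E'
from h import *
s=optics.camera("side");t=optics.camera("top")
cv2.imwrite("pics/ab2.png",np.hstack([cv2.resize(s["frame"][120:420,180:400],(400,545)),cv2.resize(t["frame"][145:265,200:340],(400,545*0+343)) if 0 else cv2.copyMakeBorder(cv2.resize(t["frame"][155:260,203:333],(400,323)),0,222,0,0,0)]))
E
```

```text
(no output)
```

View pics/ab2.png

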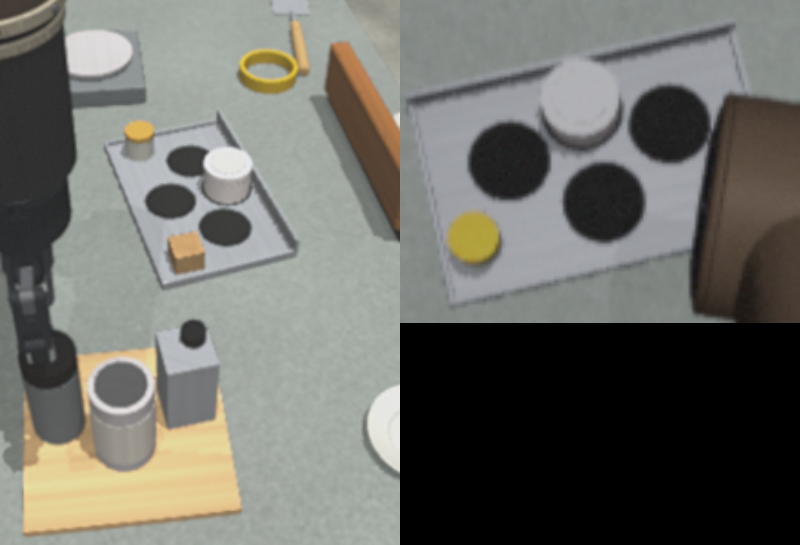

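Jar, can and tin all stand upright on the board. The tub (lid ~(580,100)) and the three discs are clear.

```bash
python3 - <<'E'
from h import *
t=optics.camera("top");s=optics.camera("side");g=cv2.cvtColor(t["frame"],6)[155:260,203:333]
n,l,st,ce=cv2.connectedComponentsWithStats((g<55).astype('uint8'))
for i in range(1,n):
    if 200<st[i,4]<900: print("disc",st[i,4],(ray(t,[ce[i]+(203,155)],.006)*1000).round(1))
f=lambda p:((p[0]+.5)/3.077-.5+203,(p[1]+.5)/3.077-.5+155)
print("tub",ray(t,[f((180,99))],.051)*1000)
print("tub side",ray(s,[((228.5)/1.818-.5+180,163.5/1.818-.5+120)],.051)*1000)
E
```

```text
disc 477 [[616.8 -43.2   6. ]]
disc 587 [[502.9 -82.1   6. ]]
disc 480 [[595.7  87.    6. ]]
disc 488 [[556.7  13.7   6. ]]
tub [[630.8707333  25.8260342  51.       ]]
tub side [[632.57296109  23.92397845  51.        ]]
```

Emit:
apply_moves(plan=[10,-15,0,0,0,0,22,-30,0,0,0,0,30,-40,0,0,0,0,32,-43,0,0,0,0,32,-43,0,0,0,0,32,-43,0,0,0,0,32,-43,0,0,0,0,25,-33,0,0,0,0,15,-18,0,0,0,0,6,-7,0,0,0,0])

```text
clock: 26.05
tcp_pos: [0.6321, 0.0263, 0.1684]
orientation: [0.0, 1.0, 0.001, -0.001]
contact_force: [-1.1, 0.3, -0.2]
gripper_width: 0.0854
grip_force: 0.0
```

Emit:
apply_moves(plan=[0,0,15,0,0,0,0,0,30,0,0,0,0,0,35,0,0,0,0,0,30,0,0,0,0,0,20,0,0,0,0,0,10,0,0,0,0,0,5,0,0,0,0,0,0,0,0,0,0,0,0,0,0,0])

```text
clock: 27.18
tcp_pos: [0.6323, 0.025, 0.0252]
orientation: [-0.0, 1.0, 0.0, 0.001]
contact_force: [-0.1, 0.1, -0.1]
gripper_width: 0.0859
grip_force: 0.0
```

Lower 2 mm, close, lift.

Emit:
apply_moves(plan=[0,0,2,0,0,0,0,0,0,0,0,0,0,0,0,0,0,0,0,0,0,0,0,0,0,0,0,0,0,0,0,0,0,0,0,0], gripper=-1)

```text
clock: 27.92
tcp_pos: [0.632, 0.0251, 0.023]
orientation: [-0.0, 1.0, 0.0, 0.0]
contact_force: [-1.8, 0.3, 5.9]
gripper_width: 0.06
grip_force: 63.8
```

Emit:
apply_moves(plan=[0,0,-5,0,0,0,0,0,-15,0,0,0,0,0,-25,0,0,0,0,0,-25,0,0,0,0,0,-25,0,0,0,0,0,-20,0,0,0,0,0,-10,0,0,0,0,0,0,0,0,0])

```text
clock: 28.92
tcp_pos: [0.6321, 0.025, 0.1482]
orientation: [-0.0, 1.0, 0.0, 0.001]
contact_force: [-0.7, 1.2, -1.2]
gripper_width: 0.0597
grip_force: 64.8
```

Emit:
apply_moves(plan=[-8,-15,0,0,0,0,-16,-32,0,0,0,0,-24,-46,0,0,0,0,-27,-50,0,0,0,0,-27,-50,0,0,0,0,-22,-44,0,0,0,0,-16,-30,0,0,0,0,-7,-13.5,0,0,0,0,-2.5,-6,0,0,0,0,0,0,0,0,0,0])

```text
clock: 30.18
tcp_pos: [0.4822, 0.3111, 0.147]
orientation: [0.0, 1.0, 0.0, -0.0]
contact_force: [-0.6, -0.5, -0.4]
gripper_width: 0.0598
grip_force: 64.9
```

Emit:
apply_moves(plan=[0,0,10,0,0,0,0,0,20,0,0,0,0,0,20,0,0,0,0,0,12,0,0,0,0,0,8,0,0,0,0,0,5,0,0,0,0,0,3,0,0,0,0,0,2,0,0,0,0,0,0,0,0,0])

```text
clock: 31.3
tcp_pos: [0.4823, 0.3115, 0.0675]
orientation: [-0.0, 1.0, 0.0, 0.0]
contact_force: [-0.7, 0.1, -0.4]
gripper_width: 0.0602
grip_force: 64.9
```

```bash
python3 - <<'E'
from h import *
s=optics.camera("side");cv2.imwrite("pics/s3.png",cv2.resize(s["frame"][60:210,150:330],(720,600)))
print(telemetry.sense()["tcp_pos"])
E
```

```text
[0.4823526  0.31155628 0.06753859]
```

View pics/s3.png

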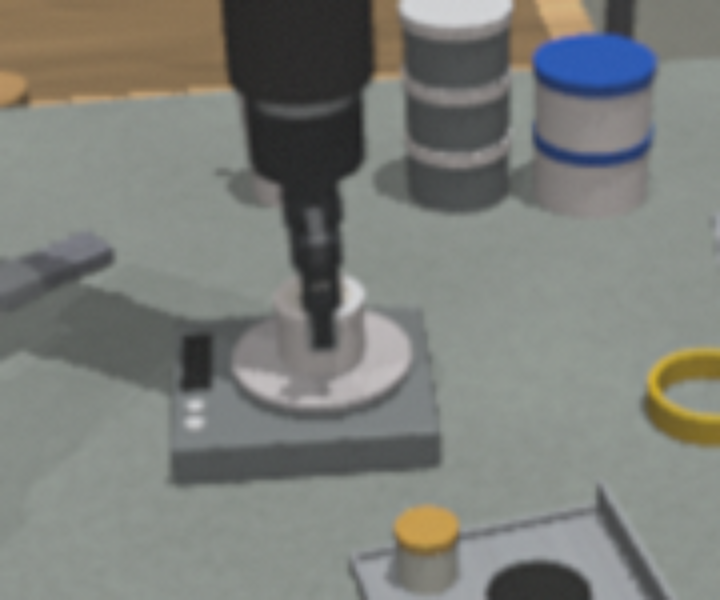

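The tub (~(320,330)) hangs just above the middle of the pan (~(322,357)). I'll lower it the last 2 mm slowly.

Emit:
apply_moves(plan=[0,0,1,0,0,0,0,0,0.5,0,0,0,0,0,0.5,0,0,0,0,0,0,0,0,0])

```text
clock: 31.85
tcp_pos: [0.4823, 0.3114, 0.0653]
orientation: [0.0, 1.0, 0.0, -0.0]
contact_force: [0.2, 0.1, -0.9]
gripper_width: 0.0601
grip_force: 64.9
```

Emit:
apply_moves(plan=[0,0,0,0,0,0,0,0,0,0,0,0,0,0,0,0,0,0,0,0,0,0,0,0,0,0,0,0,0,0,0,0,-10,0,0,0,0,0,-25,0,0,0,0,0,-40,0,0,0,0,0,-35,0,0,0,0,0,0,0,0,0], gripper=1)

```text
clock: 33.1
tcp_pos: [0.4837, 0.3127, 0.1793]
orientation: [-0.002, 1.0, 0.0, 0.002]
contact_force: [0.8, 0.6, 0.3]
gripper_width: 0.0852
grip_force: 0.0
```

```bash
python3 - <<'E'
from h import *
s=optics.camera("side");cv2.imwrite("pics/s4.png",cv2.resize(s["frame"][60:210,150:330],(720,600)))
t=telemetry.sense();print(t["tcp_pos"],t["orientation"])
E
```

```text
[0.48282373 0.31205122 0.17740517] [-1.44916342e-03  9.99998235e-01  1.54426844e-04  1.18585128e-03]
```

View pics/s4.png

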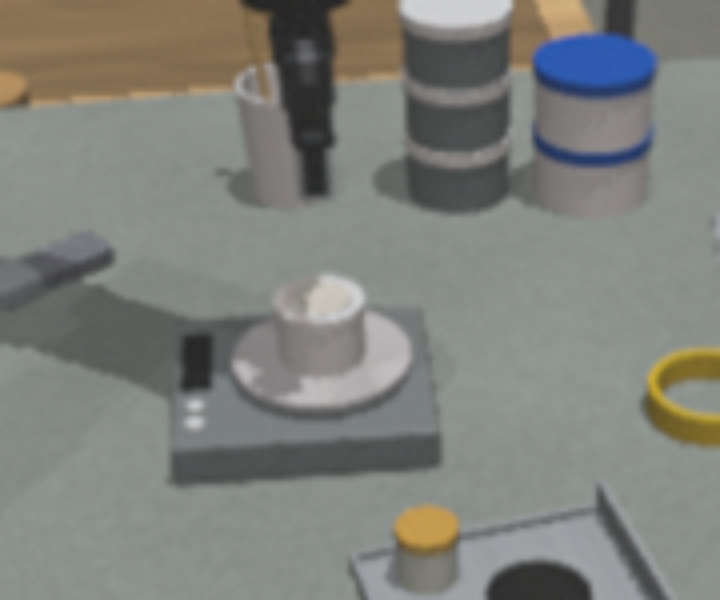

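The tub stands upright in the middle of the pan, released. Next I fetch the jar.

Emit:
apply_moves(plan=[0,15,0,0,0,0,0,40,0,0,0,0,0,55,0,0,0,0,0,55,0,0,0,0,0,55,0,0,0,0,0,55,0,0,0,0,-12,55,0,0,0,0,-16,55,0,0,0,0,-16,55,0,0,0,0,-16,55,0,0,0,0])

```text
clock: 34.4
tcp_pos: [0.4204, -0.1855, 0.1747]
orientation: [-0.0, 1.0, 0.0, -0.001]
contact_force: [1.2, -0.5, 0.5]
gripper_width: 0.0856
grip_force: 0.0
```

Emit:
apply_moves(plan=[-14,50,0,0,0,0,-9,35,0,0,0,0,-3.5,17,0,0,0,0,0,4.5,0,0,0,0,0,0,0,0,0,0,0,0,0,0,0,0])

```text
clock: 35.15
tcp_pos: [0.3959, -0.2895, 0.1751]
orientation: [-0.0, 1.0, 0.0, -0.0]
contact_force: [-0.7, -0.1, 0.3]
gripper_width: 0.0852
grip_force: 0.0
```

Emit:
apply_moves(plan=[0,0,15,0,0,0,0,0,25,0,0,0,0,0,30,0,0,0,0,0,20,0,0,0,0,0,10.5,0,0,0,0,0,0,0,0,0])

```text
clock: 35.9
tcp_pos: [0.3955, -0.2897, 0.074]
orientation: [-0.0, 1.0, 0.0, -0.001]
contact_force: [-0.1, 0.5, -0.5]
gripper_width: 0.0854
grip_force: 0.0
```

Emit:
apply_moves(plan=[0,0,0,0,0,0,0,0,0,0,0,0,0,0,0,0,0,0,0,0,0,0,0,0,0,0,0,0,0,0,0,0,0,0,0,0], gripper=-1)

```text
clock: 36.65
tcp_pos: [0.3966, -0.2902, 0.0758]
orientation: [0.0, 1.0, 0.0, 0.001]
contact_force: [-1.5, 2.3, 6.2]
gripper_width: 0.0519
grip_force: 61.1
```

Emit:
apply_moves(plan=[0,0,-5,0,0,0,0,0,-15,0,0,0,0,0,-25,0,0,0,0,0,-25,0,0,0,0,0,-25,0,0,0,0,0,-25,0,0,0,0,0,-15,0,0,0,0,0,-5,0,0,0,0,0,0,0,0,0])

```text
clock: 37.78
tcp_pos: [0.3957, -0.2899, 0.2144]
orientation: [-0.0, 1.0, 0.0, -0.0]
contact_force: [-0.5, 0.3, -2.4]
gripper_width: 0.0519
grip_force: 62.0
```

Emit:
apply_moves(plan=[8,-15,0,0,0,0,18,-35,0,0,0,0,28,-52,0,0,0,0,28,-52,0,0,0,0,28,-53,0,0,0,0,28,-53,0,0,0,0,26,-50,0,0,0,0,20,-40,0,0,0,0,10,-18,0,0,0,0,4,-7,0,0,0,0])

```text
clock: 39.02
tcp_pos: [0.5936, 0.0861, 0.2137]
orientation: [0.0, 1.0, 0.001, -0.001]
contact_force: [-0.1, 0.0, -2.1]
gripper_width: 0.0519
grip_force: 62.3
```

Emit:
apply_moves(plan=[0,0,15,0,0,0,0,0,30,0,0,0,0,0,35,0,0,0,0,0,30,0,0,0,0,0,17,0,0,0,0,0,9,0,0,0,0,0,5,0,0,0,0,0,3,0,0,0,0,0,0,0,0,0])

```text
clock: 40.15
tcp_pos: [0.5941, 0.0851, 0.0712]
orientation: [-0.0, 1.0, 0.0, 0.0]
contact_force: [0.3, 0.1, -1.9]
gripper_width: 0.052
grip_force: 62.3
```

Emit:
apply_moves(plan=[0,0,1,0,0,0,0,0,1,0,0,0,0,0,0,0,0,0])

```text
clock: 40.52
tcp_pos: [0.5943, 0.0851, 0.0699]
orientation: [-0.0, 1.0, 0.0, 0.001]
contact_force: [-1.6, 0.4, 6.1]
gripper_width: 0.0518
grip_force: 63.0
```

Emit:
apply_moves(plan=[0,0,0,0,0,0,0,0,0,0,0,0,0,0,0,0,0,0,0,0,0,0,0,0,0,0,-15,0,0,0,0,0,-30,0,0,0,0,0,-35,0,0,0,0,0,-25,0,0,0,0,0,0,0,0,0], gripper=1)

```text
clock: 41.65
tcp_pos: [0.5953, 0.0854, 0.1774]
orientation: [-0.001, 1.0, 0.0, 0.003]
contact_force: [-0.8, -0.1, 0.3]
gripper_width: 0.0855
grip_force: 0.0
```

Emit:
apply_moves(plan=[-5,15,0,0,0,0,-12,40,0,0,0,0,-18,55,0,0,0,0,-18,55,0,0,0,0,-18,55,0,0,0,0,-18,55,0,0,0,0,-18,55,0,0,0,0,-14,43,0,0,0,0,-9,27,0,0,0,0,-3,10,0,0,0,0])

```text
clock: 42.9
tcp_pos: [0.459, -0.3266, 0.173]
orientation: [-0.0, 1.0, -0.001, -0.001]
contact_force: [0.3, -0.3, -0.0]
gripper_width: 0.0852
grip_force: 0.0
```

Emit:
apply_moves(plan=[0,0,15,0,0,0,0,0,0,0,0,0,0,0,0,0,0,0])

```text
clock: 43.28
tcp_pos: [0.4611, -0.3243, 0.1585]
orientation: [-0.0, 1.0, 0.001, -0.0]
contact_force: [-0.0, 0.2, -0.7]
gripper_width: 0.0854
grip_force: 0.0
```

Can was released at (461.1, -324.8). Descend to 0.0745, close, lift.

Emit:
apply_moves(plan=[0,0,10,0,0,0,0,0,20,0,0,0,0,0,25,0,0,0,0,0,19,0,0,0,0,0,10,0,0,0,0,0,0,0,0,0,0,0,0,0,0,0])

```text
clock: 44.15
tcp_pos: [0.4615, -0.3252, 0.0755]
orientation: [0.0, 1.0, 0.0, 0.001]
contact_force: [-0.6, -0.2, 0.3]
gripper_width: 0.0853
grip_force: 0.0
```

Emit:
apply_moves(plan=[0,0,0,0,0,0,0,0,0,0,0,0,0,0,0,0,0,0,0,0,0,0,0,0,0,0,0,0,0,0,0,0,0,0,0,0], gripper=-1)

```text
clock: 44.9
tcp_pos: [0.4614, -0.3252, 0.0758]
orientation: [0.0, 1.0, 0.0, 0.001]
contact_force: [-0.6, 2.8, 5.4]
gripper_width: 0.059
grip_force: 63.6
```

Emit:
apply_moves(plan=[0,0,-5,0,0,0,0,0,-15,0,0,0,0,0,-25,0,0,0,0,0,-25,0,0,0,0,0,-25,0,0,0,0,0,-25,0,0,0,0,0,-15,0,0,0,0,0,-5,0,0,0,0,0,0,0,0,0])

```text
clock: 46.02
tcp_pos: [0.4607, -0.3249, 0.2145]
orientation: [-0.0, 1.0, 0.0, -0.0]
contact_force: [0.5, -0.5, -4.3]
gripper_width: 0.059
grip_force: 65.2
```

Emit:
apply_moves(plan=[5,-15,0,0,0,0,10,-35,0,0,0,0,15,-50,0,0,0,0,15,-52,0,0,0,0,15,-52,0,0,0,0,14,-50,0,0,0,0,12,-43,0,0,0,0,8,-28,0,0,0,0,3,-12,0,0,0,0,0,0,0,0,0,0])

```text
clock: 47.28
tcp_pos: [0.5575, 0.0127, 0.2141]
orientation: [0.0, 1.0, 0.001, -0.001]
contact_force: [0.2, -0.2, -3.3]
gripper_width: 0.059
grip_force: 65.6
```

Emit:
apply_moves(plan=[0,0,15,0,0,0,0,0,30,0,0,0,0,0,35,0,0,0,0,0,30,0,0,0,0,0,17,0,0,0,0,0,9,0,0,0,0,0,5,0,0,0,0,0,3,0,0,0,0,0,1,0,0,0,0,0,0,0,0,0])

```text
clock: 48.52
tcp_pos: [0.5581, 0.012, 0.0702]
orientation: [-0.0, 1.0, 0.0, 0.0]
contact_force: [-0.0, -0.5, -3.8]
gripper_width: 0.0588
grip_force: 65.6
```

Emit:
apply_moves(plan=[0,0,1,0,0,0,0,0,0,0,0,0])

```text
clock: 48.78
tcp_pos: [0.5584, 0.0121, 0.0698]
orientation: [-0.0, 1.0, 0.0, 0.001]
contact_force: [-2.1, 0.5, 6.5]
gripper_width: 0.0585
grip_force: 66.5
```

Emit:
apply_moves(plan=[0,0,0,0,0,0,0,0,0,0,0,0,0,0,0,0,0,0,0,0,0,0,0,0,0,0,-15,0,0,0,0,0,-30,0,0,0,0,0,-35,0,0,0,0,0,-25,0,0,0,0,0,0,0,0,0], gripper=0.7)

```text
clock: 49.9
tcp_pos: [0.5594, 0.0122, 0.1772]
orientation: [-0.001, 1.0, 0.0, 0.003]
contact_force: [-0.8, 0.5, -0.7]
gripper_width: 0.0725
grip_force: 0.0
```

Emit:
apply_moves(plan=[-2,15,0,0,0,0,-4,40,0,0,0,0,-6,55,0,0,0,0,-6,55,0,0,0,0,-5,55,0,0,0,0,-5,45,0,0,0,0,-3,27,0,0,0,0,-1,10,0,0,0,0,0,0,15,0,0,0,0,0,0,0,0,0], gripper=1)

```text
clock: 51.15
tcp_pos: [0.5247, -0.289, 0.1567]
orientation: [-0.001, 1.0, 0.0, -0.002]
contact_force: [0.5, -0.5, 1.0]
gripper_width: 0.0852
grip_force: 0.0
```

Emit:
apply_moves(plan=[0,0,10,0,0,0,0,0,20,0,0,0,0,0,25,0,0,0,0,0,19,0,0,0,0,0,10,0,0,0,0,0,0,0,0,0,0,0,0,0,0,0])

```text
clock: 52.02
tcp_pos: [0.5265, -0.2901, 0.0755]
orientation: [0.0, 1.0, 0.0, 0.001]
contact_force: [-0.3, 0.3, -0.4]
gripper_width: 0.0854
grip_force: 0.0
```

Emit:
apply_moves(plan=[0,0,0,0,0,0,0,0,0,0,0,0,0,0,0,0,0,0,0,0,0,0,0,0,0,0,0,0,0,0,0,0,0,0,0,0], gripper=-1)

```text
clock: 52.78
tcp_pos: [0.5263, -0.2902, 0.0758]
orientation: [0.0, 1.0, 0.0, 0.001]
contact_force: [-0.6, 1.8, 4.9]
gripper_width: 0.0496
grip_force: 60.6
```

Emit:
apply_moves(plan=[0,0,-5,0,0,0,0,0,-15,0,0,0,0,0,-25,0,0,0,0,0,-25,0,0,0,0,0,-25,0,0,0,0,0,-25,0,0,0,0,0,-15,0,0,0,0,0,-5,0,0,0,0,0,0,0,0,0])

```text
clock: 53.9
tcp_pos: [0.5257, -0.29, 0.2145]
orientation: [-0.0, 1.0, 0.0, -0.0]
contact_force: [0.2, 0.2, -2.3]
gripper_width: 0.05
grip_force: 60.8
```

Emit:
apply_moves(plan=[5,-15,0,0,0,0,12,-32,0,0,0,0,16,-42,0,0,0,0,16,-42,0,0,0,0,16,-42,0,0,0,0,14,-37,0,0,0,0,9,-25,0,0,0,0,3.5,-10,0,0,0,0,0,0,0,0,0,0])

```text
clock: 55.02
tcp_pos: [0.6171, -0.0444, 0.2141]
orientation: [0.0, 1.0, 0.001, -0.001]
contact_force: [-0.8, -0.7, -1.3]
gripper_width: 0.0499
grip_force: 60.9
```

Emit:
apply_moves(plan=[0,0,15,0,0,0,0,0,30,0,0,0,0,0,35,0,0,0,0,0,30,0,0,0,0,0,17,0,0,0,0,0,9,0,0,0,0,0,5,0,0,0,0,0,3,0,0,0,0,0,1,0,0,0,0,0,0,0,0,0])

```text
clock: 56.28
tcp_pos: [0.6176, -0.045, 0.0703]
orientation: [-0.0, 1.0, 0.0, 0.0]
contact_force: [0.4, -0.4, -1.9]
gripper_width: 0.0504
grip_force: 60.9
```

Emit:
apply_moves(plan=[0,0,1,0,0,0,0,0,0,0,0,0])

```text
clock: 56.52
tcp_pos: [0.6179, -0.045, 0.0698]
orientation: [0.0, 1.0, 0.0, 0.001]
contact_force: [-2.6, 1.0, 5.8]
gripper_width: 0.0504
grip_force: 61.1
```

Emit:
apply_moves(plan=[0,0,0,0,0,0,0,0,0,0,0,0,0,0,0,0,0,0,0,0,0,0,0,0,0,0,-15,0,0,0,0,0,-30,0,0,0,0,0,-40,0,0,0,0,0,-40,0,0,0,0,0,-20,0,0,0], gripper=0.9)

```text
clock: 57.65
tcp_pos: [0.6184, -0.0451, 0.2179]
orientation: [-0.0, 1.0, 0.0, 0.002]
contact_force: [-0.2, 0.1, -0.2]
gripper_width: 0.0812
grip_force: 0.0
```

Emit:
apply_moves(plan=[-10,20,0,0,0,0,-15,45,0,0,0,0,-20,50,0,0,0,0,-20,50,0,0,0,0,-20,50,0,0,0,0,-20,45,0,0,0,0,-10,20,0,0,0,0,0,0,0,0,0,0,0,0,0,0,0,0])

```text
clock: 58.78
tcp_pos: [0.5019, -0.3251, 0.2136]
orientation: [-0.0, 1.0, -0.0, -0.0]
contact_force: [-1.0, 0.5, -0.6]
gripper_width: 0.0811
grip_force: 0.0
```

```bash
python3 - <<'E'
from h import *
t=optics.camera("top");s=optics.camera("side");f=t["frame"]
cv2.imwrite("pics/t5.png",cv2.resize(f[155:260,198:338],None,fx=5.5,fy=5.5,interpolation=cv2.INTER_CUBIC))
cv2.imwrite("pics/s5.png",s["frame"])
E
```

```text
(no output)
```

View pics/t5.png

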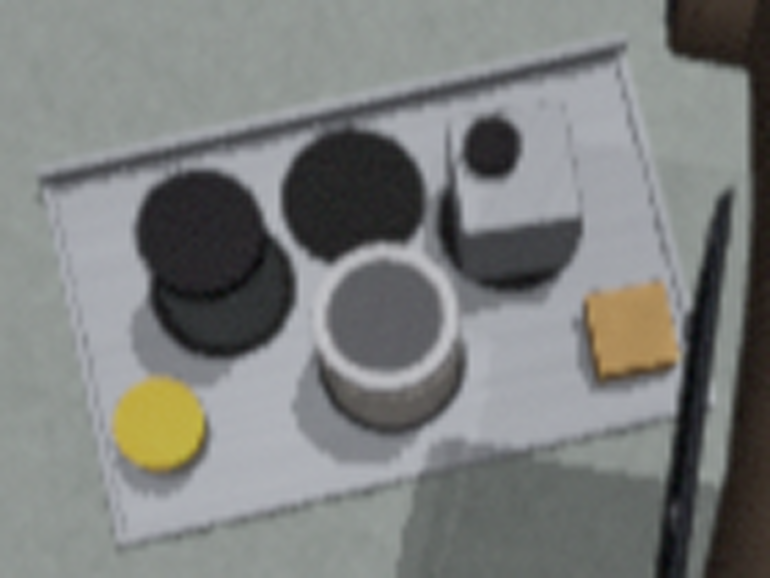

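View pics/s5.png

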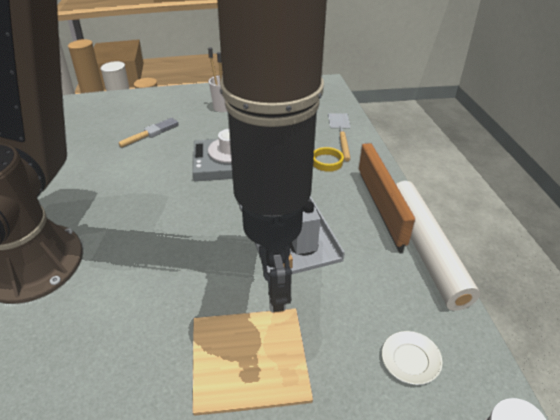

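In the top view the jar (199,232), can (387,314) and tin cap (491,147) sit at the same pixels as at the start. The pot and carton haven't moved. The tub is on the pan and the robot is clear of everything.

```bash
python3 -c "
from workcell import env
print(env.hand_in())"
```

```text
the job is handed in; nothing more can be done
None
```

I handed the job in at about 59 s: the tub stands mid-pan on the scale, the jar, tin and can are back on their original spots (by the last top picture), and the pot and carton did not move; the hand-in returned no verdict.

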